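# Take the blue-capped sediment vial from its stand to the balance

### The arm

A 7-joint arm with a two-finger parallel gripper is mounted at the origin on the work surface. World frame = base frame: x ahead of the robot, y to its left, z up, the work surface at z = 0. Lengths are in mm, angles in rad, forces in N, time in s.
With the tool pointing down it reaches from about 425 to 875 mm from the base axis. Payload 4.7 kg.
Tool frame: the origin (TCP) lies between the finger pads; the fingertips stand 14 mm ahead of it and the grasp point (between the pads) lies 5 mm behind it; z points along the fingers, y is the line along which they close (so a half turn about z gives the same grasp; the last joint's range is limited). The gripper opens to 85 mm and grips with 20 to 120 N. Pads are 22 mm wide; open, the fingers measure 114 mm over their backs; the gripper's body (76 mm by 85 mm) begins 54 mm behind the grasp point. The pads swing forward as they close: fully open they stand 13 mm farther back than shut.
Start: joints at [-1.319, 0.321, -0.07, 1.45, 0.023, 1.371, -0.057], TCP at [153.143, 631.72, 245.349] pointing down, gripper open.
Joint ranges: [-2.86, 2.86], [-0.3, 2.09], [-1.38, 1.24], [0.06, 2.45], [-1.56, 4.7], [0.09, 2.05], [-2.69, 2.69]. Speed limits (rad/s): [2.57, 2.57, 3.14, 3.14, 3.14, 3.14, 3.14].

### API

Orientations are given as a 3x3 rotation matrix whose columns are the frame's x, y, z axes.
In Python, from plant import r gives the robot as it stands.
- The arm moves only by the tool play_rows, never from a script. Its arguments are lists of equal length, an entry for each row: "grip": the opening, from -1 (shut) to 1 (fully open); "xyz": the shift along the tool's x, y, z in m, a list of three; "turn": the turn about the tool's z in degrees. In form: {"grip": [grip, ...], "xyz": [[dx, dy, dz], ...], "turn": [turn, ...]}. A call has 1 to 8 rows; each row is the pose to reach, as a shift and turn from the pose commanded when the call began, along the tool's axes at that moment; what a row does not reach only later rows make up. A row lasts 1/12 s, in which the tool goes at most 41.7 mm and 7.16 degrees, less where a joint would pass 70% of its speed; a pose out of reach is approached as far as the arm can. A call with a gripper value outside its range is refused whole. The fingers move at their own pace and stop on an object; "force" is the grip in N (left out, the last holds). Time passes only in rows, so rows that repeat a pose let the fingers close. It gives the time, the measured TCP pose, the force, the opening and the grip force at its end, in the units of the state.
- r.state(): the state, without advancing time (a new reading comes with each control period).
- r.capture(name): name is "scene" or "top" or "wrist"; returns the picture (384x512x3 uint8, blue, green, red); there is no depth.
- r.camera_params(name): a dict with "fov_y" (degrees; the focal length in pixels is half the picture's height over the tangent of half this angle, whatever the lens; pixels are square), "cx", "cy" (the principal point, pixels), "distortion" ([k1, k2, p1, p2, k3] as OpenCV has them; the pictures are not rectified), "world_to_cam" (4x4, takes a point from world to camera coordinates). Camera axes: x right, y up, looking along -z (the intrinsics and any distortion apply to the point x, -y, -z); pixel columns grow to the right and rows downward; lengths in mm; the calibration is good to about 2 mm. A picture is of the moment at which its call begins: read the wrist's pose just before it. camera_params takes no time and is no camera call; for the wrist camera it gives the pose at the moment of the call.
- r.finish_job(): hands the job in; it is judged then, once.
The state is a dict: "time": time; "joint_pos": joint angles; "joint_vel": joint speeds; "tau": joint torques, N m; "tcp_pos": TCP position; "tcp_rot": TCP orientation; "wrist_force": force on the tool from outside, world axes, zero at the start; "moment": the same for the moment, N m; "grip_width": opening from 0.0 (shut) to 1.0 (fully open); "gripper_force": force on a finger pad.
Only numpy, scipy, OpenCV 4.12 (cv2) and the standard library are available. Lean on these libraries where they do the work, as an engineer would, in place of code of your own. Each camera call takes 0.05 s, during which the arm holds its last target. There are 200 camera calls.

### The job

The blue-capped sediment sample is due for weighing. Draw its vial straight up out of the light stand, without tipping or dragging the stand along, and set it down (do not drop it) upright in the middle of the balance's pan. Leave the red-capped vial where it is in the stand.

Things in the scene. Friction and masses are not known exactly. Their poses are not given: they have to be found in the camera images.
- blue_vial_mid (a point): Vial to weigh: rigid, clear, round, reddish-brown sediment, blue cap; 100 mm tall, about 70 g. Body 25 mm in diameter; cap 27 mm in diameter, the top 24 mm. The point is on its axis half-way up (50 mm above its flat bottom; the cap's middle is 38 mm above the point); z along the axis to the cap. It stands in an end hole of the stand; its top 55 mm stick out.
- red_vial_mid (a point): The bystander: the same vial with brown sediment and a red cap, in the other end hole of the stand, 110 mm from the blue one. The point is on its axis half-way up; z points to the cap.
- stand: Loose white plastic vial stand, about 90 g: foot 56 mm (x) by 170 mm (y), 5 mm thick; deck top 50 mm above the table, 12 mm thick, with three 27 mm round holes at y = -55, 0 (empty) and +55 mm. The vials stand on the foot, loose in the holes with 1 mm play all round. Origin: centre of its underside; x across the row, y along the row, z up.
- pan (a point): Centre of the top face of the balance's round steel pan, 120 mm in diameter, 75 mm above the table; it does not move. z up, x towards the display, away from the robot. The balance is a fixed blue and white box 190 mm wide (y), reaching 85 mm from this point to -x and 165 mm to +x; nothing on it is higher than the pan.
Things that resemble listed ones, but are neither listed nor needed, are in the scene too. Leave any yellow look-alike of the part that bears red_vial_mid alone. Of the things that look like the stand, take the one that is nearest to the robot's base at the start.

How it is judged:
By the outcome, as a careful person would: the job done as asked, in the order asked, and still so for the second after the job is handed in, with the robot touching nothing.
It also fails if it takes over 38 s, if anything falls off the work surface, if the arm or the gripper's body presses on something with over 40 N, if the wrist force passes 120 N, or if a joint passes its speed limit or range.

## Working session

There is one attempt and no reset: what is moved stays moved. The work goes in short steps, Python scripts to look and compute and a tool call to move; the robot and the scene stay as the last step left them, time stands still between calls to the robot, and variables do not carry over. Pictures are saved under pics/ and viewed, at most 10 in all, crops included, and the job is handed in when it is done.

Besides the shell and the picture viewer there is one more tool, called after ">>>" as name(argument=value, ...) on one line, values as JSON. play_rows: Moves the arm, as the interface text tells. Its arguments: {"type":"object","properties":{"grip":{"type":"array","items":{"type":"number"}},"xyz":{"type":"array","items":{"type":"array","items":{"type":"number"}}},"turn":{"type":"array","items":{"type":"number"}},"force":{"type":"number"}},"required":["grip","xyz","turn"]}

```bash
mkdir -p pics; ls; cat > h.py <<'E'
import numpy as np, cv2
from plant import r
def cam(n):
    p=r.camera_params(n); f=192/np.tan(np.radians(p["fov_y"])/2)
    K=np.array([[f,0,p["cx"]],[0,f,p["cy"]],[0,0,1]]); return K,np.array(p["distortion"],float),np.array(p["world_to_cam"])
def ray(c,uv):
    K,d,T=c; q=cv2.undistortPoints(np.array([[uv]],float),K,d)[0,0]
    v=T[:3,:3].T@np.array([q[0],-q[1],-1.]); o=-T[:3,:3].T@T[:3,3]; return o,v/np.linalg.norm(v)
def onz(c,uv,z):
    o,v=ray(c,uv); return o+v*(z-o[2])/v[2]
def proj(c,P):
    K,d,T=c; q=T[:3,:3]@np.array(P,float)+T[:3,3]; q=q*[1,-1,-1]
    return cv2.projectPoints(q.reshape(1,1,3),np.zeros(3),np.zeros(3),K,d)[0][0,0]
def tri(c1,a,c2,b):
    o1,v1=ray(c1,a); o2,v2=ray(c2,b)
    s=np.linalg.lstsq(np.c_[v1,-v2],o2-o1,rcond=None)[0]
    p,q=o1+s[0]*v1,o2+s[1]*v2; return (p+q)/2,np.linalg.norm(p-q)
E
python3 - <<'E'
from h import *
print(r.state())
a=r.capture("scene");b=r.capture("top");cv2.imwrite("pics/scene.png",a);cv2.imwrite("pics/top.png",b)
for n in("scene","top"):
    K,d,T=cam(n);print(n,K[0,0],d,(-T[:3,:3].T@T[:3,3]).round())
E
```

```text
pics
{'time': 0.0, 'joint_pos': array([-1.31890699,  0.32183329, -0.07009152,  1.45170267,  0.02256674,
        1.3708231 , -0.05690836]), 'joint_vel': array([ 0.00180564,  0.00243592, -0.00150825, -0.00057844, -0.00253642,
        0.00080864, -0.00200113]), 'tau': array([ 5.67666139e-04, -4.93568659e+01, -3.81984059e-01, -3.14334548e+01,
        1.30108214e-02,  1.14641289e-02,  6.25463500e-06]), 'tcp_pos': array([153.01727978, 631.18332127, 244.2029603 ]), 'tcp_rot': array([[-9.71866424e-01,  2.35532361e-01, -4.01265253e-04],
       [ 2.35532693e-01,  9.71864493e-01, -1.93863466e-03],
       [-6.66357473e-05, -1.97860502e-03, -9.99998040e-01]]), 'wrist_force': array([ 0.08854105, -0.41654535, -0.1997902 ]), 'moment': array([-0.00510638,  0.00411233, -0.02249028]), 'gripper_force': 0.0, 'grip_width': 0.9954300736147448}
scene 363.42798907890995 [0.02557484 0.         0.         0.         0.        ] [1043.  390.  787.]
top 496.54462613540613 [-0.20961469  0.          0.          0.          0.        ] [ 452.  -81. 1312.]
```

View pics/scene.png

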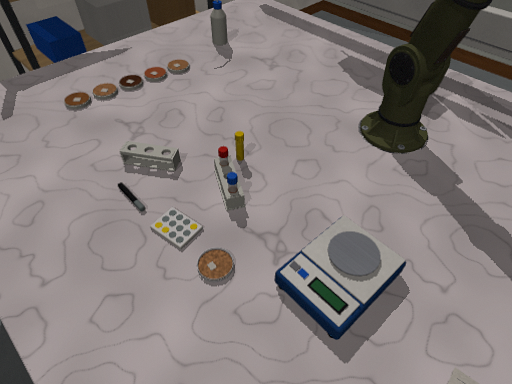

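View pics/top.png

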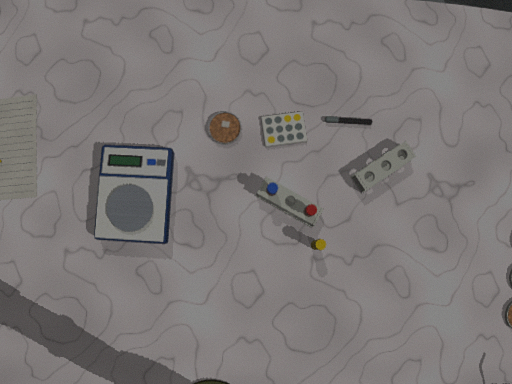

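Scene view: the blue cap is at (232,178) and the red cap at (223,152), both in the nearer stand. A loose yellow-capped vial stands at (239,145), an empty white stand at (150,157) and the balance pan at (355,254). Top view: blue (272,188), red (311,210), yellow (321,244), empty stand (385,167), pan (129,207).

Things that could be mistaken for the target:
- **Blue vial:** the stand's blue cap at top (272,188), or the blue-capped bottle at scene (218,5). I choose the one in the stand.
- **Stand:** the one at top (290,200), or the empty one at (385,167). I choose the first because it is nearer the base and holds the vials.

```bash
python3 - <<'E'
from h import *
S=cv2.imread("pics/scene.png");T=cv2.imread("pics/top.png");cs,ct=cam("scene"),cam("top")
def blob(I,hr,seed,rad=16,smin=120):
    h=cv2.cvtColor(I,cv2.COLOR_BGR2HSV);H=h[...,0]
    m=((H>=hr[0])&(H<=hr[1])|((hr[0]<5)&(H>172)))&(h[...,1]>smin)&(h[...,2]>60)
    w=np.zeros(m.shape,np.uint8);cv2.circle(w,seed,rad,1,-1);ys,xs=np.nonzero(m&(w>0))
    return np.array([(xs.min()+xs.max())/2,(ys.min()+ys.max())/2]),len(xs)
for n,hr,a,b in(("blue",(105,130),(232,178),(272,188)),("red",(0,5),(223,152),(311,210))):
    u,k=blob(S,hr,a);v,l=blob(T,hr,b);print(n,u,k,v,l,"tri",tri(cs,u,ct,v),"top@105",onz(ct,v,103),"scene@95",onz(cs,u,95))
# pan: grey disc in white case
def pan(I,seed):
    g=cv2.GaussianBlur(I,(3,3),0);m=np.zeros((386,514),np.uint8);cv2.floodFill(g,m,seed,255,(5,)*3,(5,)*3,4|cv2.FLOODFILL_MASK_ONLY|(255<<8))
    c=max(cv2.findContours(m[1:-1,1:-1],0,2)[0],key=cv2.contourArea);return cv2.fitEllipse(cv2.convexHull(c))
e=pan(S,(355,254));f=pan(T,(129,207));print(e,f)
print(tri(cs,e[0],ct,f[0]),onz(ct,f[0],75),onz(cs,e[0],75))
# balance direction: display centre
print("disp",onz(ct,(125,160),70), "reach")
a=cv2.resize(T[160:260,240:350],None,fx=4,fy=4);b=cv2.resize(S[120:220,190:260],None,fx=4,fy=4)
cv2.imwrite("pics/crop.png",np.hstack([a,b]))
E
```

```text
blue [231.5 178. ] 103 [272. 188.] 91 tri (array([ 609.18276332, -142.33570553,   91.08818333]), np.float64(3.9088687854685857)) top@105 [ 606.2882047  -140.33893984  103.        ] scene@95 [ 612.80632739 -140.91863925   95.        ]
red [222.5 151.5] 87 [311.  209.5] 94 tri (array([ 557.61353438, -239.81431357,   91.8502344 ]), np.float64(3.221995932527086)) top@105 [ 555.51305015 -237.21364666  103.        ] scene@95 [ 560.7623173  -238.30307757   95.        ]
((354.5472412109375, 255.82752990722656), (44.247989654541016, 55.66908645629883), 125.10169219970703) ((128.7586669921875, 207.472900390625), (45.928165435791016, 47.508724212646484), 137.31982421875)
(array([553.08249901, 222.09143616,  60.1295521 ]), np.float64(0.5317615049705854)) [551.74540627 218.72237471  75.        ] [563.26481344 225.32168667  75.        ]
disp [674.07324106 236.30902441  70.        ] reach
```

View pics/crop.png

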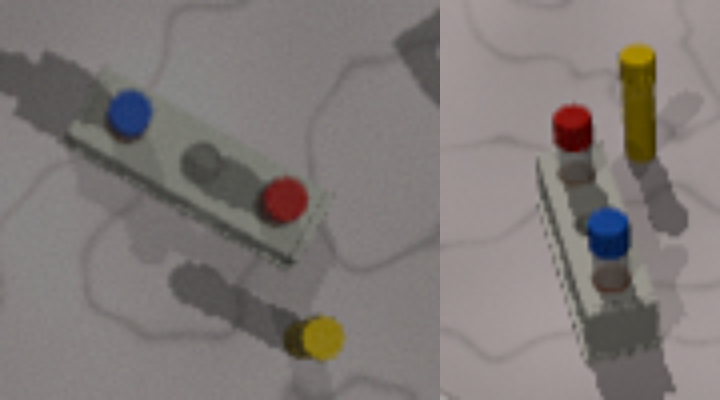

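The crop confirms the choice: blue and red caps share the nearer white stand, with an empty middle hole and the yellow vial standing alone. The measured blue–red distance is 110 mm, as it should be. The blue vial is at about (607,-140) and the pan at about (552,219). I'll go towards the pan first and look from the wrist on the way.

>>> play_rows(grip=[1, 1, 1, 1, 1, 1, 1, 1], xyz=[[-0.035, -0.022, 0], [-0.07, -0.044, 0], [-0.105, -0.066, 0], [-0.14, -0.088, 0], [-0.175, -0.11, 0], [-0.21, -0.132, 0], [-0.245, -0.154, 0], [-0.28, -0.176, 0]], turn=[0, 0, 0, 0, 0, 0, 0, 0])

```text
time: 0.77
tcp_pos: [384.7, 392.8, 245.1]
tcp_rot: [[-0.972, 0.235, -0.0], [0.235, 0.972, -0.0], [0.0, -0.0, -1.0]]
wrist_force: [0.6, 1.3, -0.3]
grip_width: 0.995
gripper_force: 0.0
```

```bash
python3 - <<'E'
from h import *
s=r.state();print(s["time"],s["tcp_pos"],s["tcp_rot"].round(3),s["joint_pos"].round(2))
K,d,T=cam("wrist");o=-T[:3,:3].T@T[:3,3];print(K[0,0],d,"cam in tool",s["tcp_rot"].T@(o-s["tcp_pos"]),"look",s["tcp_rot"].T@-T[2,:3])
print("pan in tool",s["tcp_rot"].T@(np.array([552,219,75])-s["tcp_pos"]),proj((K,d,T),[552,219,75]))
E
```

```text
0.7667 [384.70298818 392.81803328 245.0933426 ] [[-0.972  0.235 -0.   ]
 [ 0.235  0.972 -0.   ]
 [ 0.    -0.    -1.   ]] [-0.96  0.11  0.13  1.71 -0.01  1.33  0.5 ]
321.2798787018125 [-0.06770392  0.          0.          0.          0.        ] cam in tool [  69.30311701    0.31393259 -130.01531897] look [-0.2722652   0.00124623  0.96222145]
pan in tool [-203.56148503 -129.5111714   170.0656413 ] [145.59758989 350.33992891]
```

>>> play_rows(grip=[1, 1, 1, 1, 1, 1, 1], xyz=[[-0.034, -0.022, 0], [-0.068, -0.044, 0], [-0.102, -0.066, 0], [-0.136, -0.088, 0], [-0.17, -0.11, 0], [-0.204, -0.13, 0], [-0.204, -0.13, 0]], turn=[0, 0, 0, 0, 0, 0, 0])

```text
time: 1.35
tcp_pos: [556.9, 210.5, 245.0]
tcp_rot: [[-0.969, 0.248, 0.003], [0.248, 0.969, -0.006], [-0.005, -0.005, -1.0]]
wrist_force: [0.2, -1.8, 0.5]
grip_width: 0.999
gripper_force: 0.0
```

```bash
python3 - <<'E'
from h import *
s=r.state();c=cam("wrist");I=r.capture("wrist");cv2.imwrite("pics/w1.png",I);np.savez("w1.npz",K=c[0],d=c[1],T=c[2])
print(s["time"],s["tcp_pos"],proj(c,[552,219,75]))
g=cv2.GaussianBlur(I,(3,3),0);u=tuple(int(x) for x in proj(c,[552,219,75]))
m=np.zeros((386,514),np.uint8);cv2.floodFill(g,m,u,255,(4,)*3,(4,)*3,4|cv2.FLOODFILL_MASK_ONLY|(255<<8))
k=max(cv2.findContours(m[1:-1,1:-1],0,2)[0],key=cv2.contourArea);h=cv2.convexHull(k)
P=np.array([onz(c,p[0],75)[:2] for p in h],np.float32)
print(cv2.boundingRect(h),cv2.minEnclosingCircle(P),cv2.fitEllipse(P))
cv2.drawContours(I,[h],0,(0,0,255),1);cv2.imwrite("pics/w1.png",I)
E
```

```text
1.35 [556.87191281 210.543975   245.03938644] [265.24897535 170.85192789]
(157, 69, 205, 188) ((550.3953857421875, 218.53048706054688), 112.46125030517578) ((548.6233520507812, 216.9781036376953), (204.0541534423828, 210.70223999023438), 91.7132568359375)
```

View pics/w1.png

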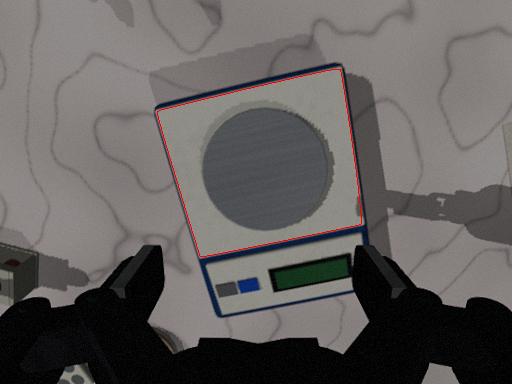

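The wrist view shows the pan disc spanning columns 203–331 and rows 107–230, centred near (267,169). The flood fill leaked onto the white case, so I'll threshold the disc itself.

```bash
python3 - <<'E'
from h import *
z=np.load("w1.npz");c=(z["K"],z["d"],z["T"]);I=cv2.imread("pics/w1.png");g=cv2.GaussianBlur(I,(5,5),0)[...,2]
t=cv2.threshold(g[80:250,180:350].reshape(-1,1),0,255,cv2.THRESH_OTSU)[0]
m=(g<t).astype(np.uint8);m[:100]=0;m[240:]=0;m[:,:195]=0;m[:,340:]=0
m=cv2.morphologyEx(m,2,np.ones((7,7)))
k=max(cv2.findContours(m,0,2)[0],key=cv2.contourArea);h=cv2.convexHull(k)
P=np.array([onz(c,p[0],75)[:2] for p in h],np.float32)
print(t,cv2.boundingRect(h),cv2.minEnclosingCircle(P),cv2.fitEllipse(P),onz(c,(267,168.7),75))
s=r.state();print(s["tcp_rot"].T@(np.array([607,-140,245])-s["tcp_pos"]))
E
```

```text
107.0 (202, 107, 131, 123) ((552.181396484375, 221.13943481445312), 62.65753936767578) ((553.0032348632812, 220.63038635253906), (119.85247039794922, 125.29894256591797), 163.221923828125) [550.38948143 221.11620594  75.        ]
[-137.90785565 -331.00388289    0.8953379 ]
```

The pan centre is about (552,220), with a disc diameter of about 120 mm as expected. Next I go above the blue vial.

>>> play_rows(grip=[1, 1, 1, 1, 1, 1, 1, 1], xyz=[[-0.015, -0.037, 0], [-0.03, -0.074, 0], [-0.045, -0.111, 0], [-0.061, -0.149, 0], [-0.077, -0.187, 0], [-0.092, -0.225, 0], [-0.108, -0.263, 0], [-0.124, -0.3, 0]], turn=[0, 0, 0, 0, 0, 0, 0, 0])

```text
time: 2.07
tcp_pos: [601.0, -100.7, 245.1]
tcp_rot: [[-0.972, 0.234, -0.0], [0.234, 0.972, 0.001], [0.001, 0.001, -1.0]]
wrist_force: [1.2, -0.6, 0.2]
grip_width: 0.997
gripper_force: 0.0
```

>>> play_rows(grip=[1, 1, 1, 1], xyz=[[-0.015, -0.037, 0], [-0.015, -0.037, 0], [-0.015, -0.037, 0], [-0.015, -0.037, 0]], turn=[0, 0, 0, 0])

```text
time: 2.4
tcp_pos: [607.1, -138.3, 244.7]
tcp_rot: [[-0.972, 0.235, -0.001], [0.235, 0.972, 0.002], [0.001, 0.001, -1.0]]
wrist_force: [0.3, 2.1, 0.5]
grip_width: 0.999
gripper_force: 0.0
```

```bash
cat > look.py <<'E'
from h import *
import sys
s=r.state();c=cam("wrist");I=r.capture("wrist");cv2.imwrite("pics/%s.png"%sys.argv[1],I)
print(s["time"],s["tcp_pos"].round(1),s["tcp_rot"].round(3).tolist(),s["joint_pos"].round(2))
h=cv2.cvtColor(I,cv2.COLOR_BGR2HSV);H,S,V=h[...,0],h[...,1],h[...,2]
for n,m in(("blue",(H>105)&(H<130)),("red",(H<6)|(H>172))):
    m=(m&(S>130)&(V>50)).astype(np.uint8);m=cv2.morphologyEx(m,2,np.ones((3,3)))
    for k in cv2.findContours(m,0,2)[0]:
        if cv2.contourArea(k)>150:
            e=cv2.boundingRect(k);print(n,e,cv2.contourArea(k),"ellipse",cv2.fitEllipse(k),onz(c,cv2.fitEllipse(k)[0],105).round(1))
for P in([607,-140,105],[607,-140,81],[556,-238,105]):print(P,proj(c,P).round(1))
E
python3 look.py w2
```

```text
2.4 [ 607.1 -138.3  244.7] [[-0.972, 0.235, -0.001], [0.235, 0.972, 0.002], [0.001, 0.001, -1.0]] [-0.26  0.28  0.54  1.54 -0.15  1.36  1.63]
blue (239, 175, 31, 30) 671.5 ellipse ((253.71682739257812, 189.7047576904297), (28.624881744384766, 30.493986129760742), 119.48741912841797) [ 609.1 -141.6  105. ]
blue (508, 118, 4, 78) 199.0 ellipse ((509.3263854980469, 157.33251953125), (3.470860242843628, 82.94811248779297), 179.8550262451172) [633.4  85.7 105. ]
red (115, 144, 30, 31) 686.5 ellipse ((129.4920654296875, 159.2738494873047), (27.89573860168457, 31.499496459960938), 141.36915588378906) [ 557.8 -238.5  105. ]
[607, -140, 105] [254.9 187. ]
[607, -140, 81] [255.1 180.6]
[556, -238, 105] [129.3 157.1]
```

View pics/w2.png

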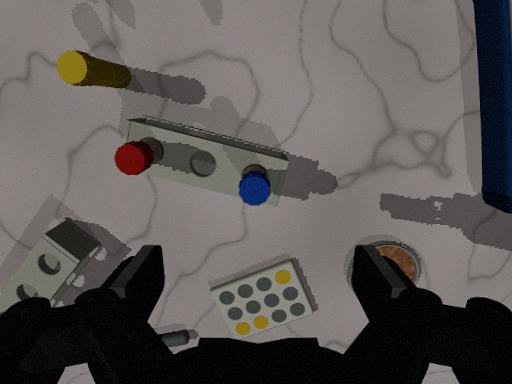

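The close view shows the blue cap at (254,190), the red at (129,159), the empty hole at (204,163) and the yellow vial far off at (72,68). The blue vial comes out at (609,-141) and red lies 110 mm away, which fits. I'll descend partly and look once more.

>>> play_rows(grip=[1, 1, 1, 1, 1], xyz=[[-0.0015, -0.001, 0.03], [-0.0015, -0.001, 0.06], [-0.0015, -0.001, 0.08], [-0.0015, -0.001, 0.08], [-0.0015, -0.001, 0.08]], turn=[0, 0, 0, 0, 0])

```text
time: 2.87
tcp_pos: [608.0, -138.7, 164.5]
tcp_rot: [[-0.973, 0.232, -0.002], [0.232, 0.973, 0.001], [0.002, 0.001, -1.0]]
wrist_force: [-0.2, 0.3, 0.6]
grip_width: 0.998
gripper_force: 0.0
```

```bash
python3 look.py w3
```

```text
2.8667 [ 608.  -138.7  164.5] [[-0.973, 0.232, -0.002], [0.232, 0.973, 0.001], [0.002, 0.001, -1.0]] [-0.25  0.34  0.53  1.64 -0.18  1.21  1.66]
blue (232, 198, 42, 44) 1295.5 ellipse ((251.85971069335938, 221.1366729736328), (40.17401885986328, 42.68165969848633), 142.8133087158203) [ 609.  -142.2  105. ]
red (59, 158, 41, 42) 1273.5 ellipse ((79.58149719238281, 179.28524780273438), (37.53327941894531, 43.996700286865234), 143.08294677734375) [ 557.7 -239.4  105. ]
[607, -140, 105] [254.6 217.5]
[607, -140, 81] [254.8 205.8]
[556, -238, 105] [ 80.6 176.1]
```

View pics/w3.png

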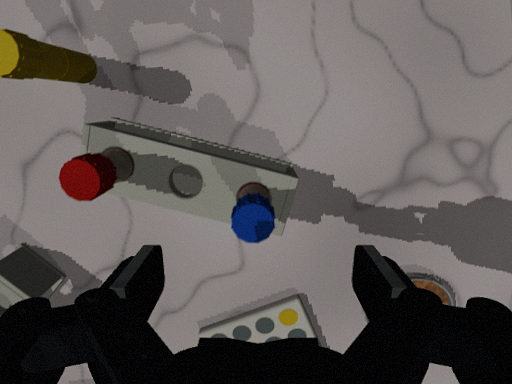

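The cap is at (253,221), which gives (609,-142): about 3 mm to the tool's -y and 1.5 mm to -x. Red is unchanged. I'll correct, descend to cap height and close.

>>> play_rows(grip=[1, 1, 1, 1, 1, 1, 1], xyz=[[-0.0015, -0.003, 0.01], [-0.0015, -0.003, 0.035], [-0.0015, -0.003, 0.06], [-0.0015, -0.003, 0.073], [-0.0015, -0.003, 0.078], [-0.0015, -0.003, 0.078], [-0.0015, -0.003, 0.078]], turn=[0, 0, 0, 0, 0, 0, 0])

```text
time: 3.5
tcp_pos: [610.0, -144.8, 88.5]
tcp_rot: [[-0.972, 0.236, 0.002], [0.236, 0.972, -0.0], [-0.002, 0.0, -1.0]]
wrist_force: [0.5, -0.5, 0.1]
grip_width: 0.998
gripper_force: 0.0
```

```bash
python3 look.py w4
```

```text
3.5 [ 610.  -144.8   88.5] [[-0.972, 0.236, 0.002], [0.236, 0.972, -0.0], [-0.002, 0.0, -1.0]] [-0.22  0.42  0.51  1.7  -0.23  1.07  1.7 ]
blue (230, 232, 68, 79) 3219.5 ellipse ((261.4474792480469, 276.8651123046875), (61.37261199951172, 73.55853271484375), 149.19984436035156) [ 607.4 -142.3  105. ]
red (0, 189, 23, 58) 952.5 ellipse ((-3.4729251861572266, 216.45391845703125), (46.745540618896484, 62.99977111816406), 151.51507568359375) [ 558.4 -237.8  105. ]
[607, -140, 105] [266.8 274.7]
[607, -140, 81] [265.3 248.4]
[556, -238, 105] [ -6.6 210.9]
```

View pics/w4.png

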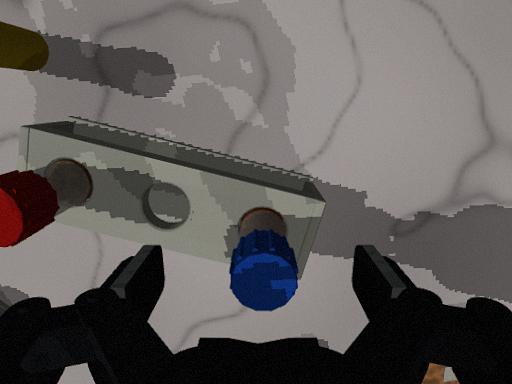

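The cap's top is at (264,278) and the fingers' midpoint is near column 258, so the vial sits about 2 mm to tool +y and +2 mm in x. I'll nudge, check the state, then close.

>>> play_rows(grip=[1, 1, 1, 1], xyz=[[0.002, 0.002, 0], [0.002, 0.002, 0], [0.002, 0.002, 0], [0.002, 0.002, 0]], turn=[0, 0, 0, 0])

```text
time: 3.88
tcp_pos: [608.0, -142.0, 87.9]
tcp_rot: [[-0.972, 0.235, 0.001], [0.235, 0.972, 0.0], [-0.001, 0.0, -1.0]]
wrist_force: [0.3, -0.1, -0.5]
grip_width: 0.999
gripper_force: 0.0
```

```bash
python3 look.py w5
```

```text
3.8833 [ 608.  -142.    87.9] [[-0.972, 0.235, 0.001], [0.235, 0.972, 0.0], [-0.001, 0.0, -1.0]] [-0.23  0.42  0.51  1.71 -0.23  1.07  1.69]
blue (225, 239, 67, 78) 3125.0 ellipse ((256.6564636230469, 284.42578125), (60.66853713989258, 71.36016845703125), 148.02597045898438) [ 608.  -142.1  105. ]
red (0, 199, 18, 54) 672.0 ellipse ((-7.959193229675293, 223.28646850585938), (46.32279586791992, 61.39332962036133), 150.69944763183594) [ 558.5 -237.7  105. ]
[607, -140, 105] [261.1 281.2]
[607, -140, 81] [260.5 254.1]
[556, -238, 105] [-11.3 217.6]
```

Centred now: cap midpoint column 258.5 matches the fingers. Close.

>>> play_rows(grip=[-0.2, -0.2, -0.2, -1, -1, -1, -1, -1], xyz=[[0, 0, 0], [0, 0, 0], [0, 0, 0], [0, 0, 0], [0, 0, 0], [0, 0, 0], [0, 0, 0], [0, 0, 0]], turn=[0, 0, 0, 0, 0, 0, 0, 0], force=35)

```text
time: 4.6
tcp_pos: [607.8, -142.1, 87.4]
tcp_rot: [[-0.972, 0.236, 0.0], [0.236, 0.972, 0.0], [-0.0, 0.0, -1.0]]
wrist_force: [0.1, 0.2, 0.8]
grip_width: 0.304
gripper_force: 34.4
```

Gripped at about 26 mm and 34 N. I'll lift slowly and straight.

>>> play_rows(grip=[-1, -1, -1, -1, -1, -1, -1, -1], xyz=[[0, 0, -0.004], [0, 0, -0.009], [0, 0, -0.014], [0, 0, -0.019], [0, 0, -0.024], [0, 0, -0.028], [0, 0, -0.03], [0, 0, -0.03]], turn=[0, 0, 0, 0, 0, 0, 0, 0])

```text
time: 5.27
tcp_pos: [608.1, -142.2, 118.1]
tcp_rot: [[-0.972, 0.235, 0.001], [0.235, 0.972, -0.0], [-0.001, 0.0, -1.0]]
wrist_force: [-0.4, 0.1, -0.1]
grip_width: 0.305
gripper_force: 34.4
```

```bash
python3 look.py w6; python3 - <<'E'
from h import *
a=r.capture("scene");cv2.imwrite("pics/s6.png",a);w=cv2.imread("pics/w6.png")
cv2.imwrite("pics/c6.png",np.hstack([w[:,60:440],cv2.resize(a[110:220,190:300],(384,384))]))
E
```

```text
5.2667 [ 608.1 -142.2  118.1] [[-0.972, 0.235, 0.001], [0.235, 0.972, -0.0], [-0.001, 0.0, -1.0]] [-0.23  0.39  0.52  1.69 -0.21  1.12  1.68]
blue (226, 256, 65, 62) 2880.0 ellipse ((257.67987060546875, 288.6922607421875), (58.06079864501953, 63.9865837097168), 97.96780395507812) [ 628.7 -146.8  105. ]
red (10, 171, 52, 55) 2029.0 ellipse ((36.02376937866211, 199.23678588867188), (45.77488327026367, 57.098236083984375), 138.59213256835938) [ 557.4 -239.2  105. ]
[607, -140, 105] [260.7 248.1]
[607, -140, 81] [260.3 229.4]
[556, -238, 105] [ 37. 196.]
```

View pics/c6.png

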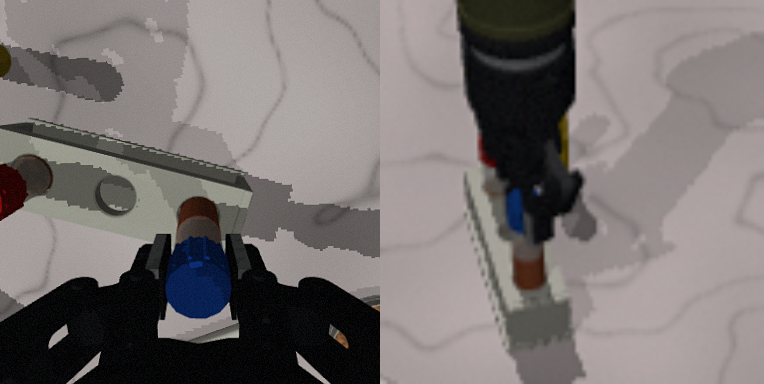

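The vial rises straight between the pads, and the stand and red vial (198,36 in the full picture) stay put and level. I'll keep lifting.

>>> play_rows(grip=[-1, -1, -1, -1, -1, -1, -1, -1], xyz=[[0, 0, -0.006], [0, 0, -0.013], [0, 0, -0.022], [0, 0, -0.034], [0, 0, -0.048], [0, 0, -0.062], [0, 0, -0.072], [0, 0, -0.075]], turn=[0, 0, 0, 0, 0, 0, 0, 0])

```text
time: 6.03
tcp_pos: [608.9, -142.6, 195.4]
tcp_rot: [[-0.972, 0.236, 0.004], [0.236, 0.972, -0.0], [-0.004, 0.001, -1.0]]
wrist_force: [0.8, -0.5, -0.5]
grip_width: 0.308
gripper_force: 34.4
```

```bash
python3 - <<'E'
from h import *
s=r.state();print(s["tcp_pos"],s["tcp_rot"].T@(np.array([552,220,193])-s["tcp_pos"]))
E
```

```text
[ 608.91635373 -142.55785482  195.38909875] [140.74069871 338.94160362   2.00555887]
```

>>> play_rows(grip=[-1, -1, -1, -1, -1, -1, -1, -1], xyz=[[0.003, 0.008, 0], [0.009, 0.022, 0], [0.018, 0.043, 0], [0.028, 0.067, 0], [0.038, 0.091, 0], [0.048, 0.115, 0], [0.058, 0.14, 0], [0.068, 0.164, 0]], turn=[0, 0, 0, 0, 0, 0, 0, 0])

```text
time: 6.7
tcp_pos: [579.1, 35.5, 191.4]
tcp_rot: [[-0.972, 0.235, -0.002], [0.235, 0.972, 0.0], [0.002, -0.0, -1.0]]
wrist_force: [0.7, -0.6, -0.0]
grip_width: 0.302
gripper_force: 34.4
```

>>> play_rows(grip=[-1, -1, -1, -1, -1, -1, -1, -1], xyz=[[0.01, 0.024, 0], [0.02, 0.049, 0], [0.031, 0.075, 0], [0.042, 0.101, 0], [0.053, 0.127, 0], [0.063, 0.152, 0], [0.07, 0.168, 0], [0.073, 0.174, 0]], turn=[0, 0, 0, 0, 0, 0, 0, 0])

```text
time: 7.37
tcp_pos: [548.0, 224.3, 191.2]
tcp_rot: [[-0.973, 0.23, -0.002], [0.23, 0.973, 0.001], [0.002, 0.001, -1.0]]
wrist_force: [0.8, 0.3, -0.6]
grip_width: 0.304
gripper_force: 34.4
```

>>> play_rows(grip=[-1, -1, -1], xyz=[[0, 0, 0], [0, 0, 0], [0, 0, 0]], turn=[0, 0, 0])

```text
time: 7.62
tcp_pos: [550.6, 217.4, 192.1]
tcp_rot: [[-0.971, 0.238, -0.0], [0.238, 0.971, -0.001], [-0.0, -0.001, -1.0]]
wrist_force: [0.9, 0.2, 0.1]
grip_width: 0.304
gripper_force: 34.4
```

```bash
python3 look.py w7; python3 - <<'E'
from h import *
s=r.state();print(s["tcp_rot"].T@(np.array([552,220,193])-s["tcp_pos"]))
c=cam("wrist");w=cv2.imread("pics/w7.png")
cs=cam("scene");a=r.capture("scene");p=proj(cs,[552,220,120]).astype(int)
cv2.imwrite("pics/c7.png",np.hstack([w[:,60:440],cv2.resize(a[p[1]-70:p[1]+70,p[0]-70:p[0]+70],(384,384))]))
E
```

```text
7.6167 [550.6 217.4 192.1] [[-0.971, 0.238, -0.0], [0.238, 0.971, -0.001], [-0.0, -0.001, -1.0]] [-0.71  0.23  0.34  1.68 -0.08  1.24  0.97]
blue (328, 258, 48, 13) 223.0 ellipse ((359.58111572265625, 263.0746765136719), (5.628630638122559, 76.62422180175781), 79.56820678710938) [614.  281.5 105. ]
blue (226, 254, 65, 79) 3197.5 ellipse ((255.25100708007812, 292.0576477050781), (60.761322021484375, 76.59095764160156), 33.804893493652344) [619.1 199.  105. ]
blue (131, 69, 216, 51) 624.5 ellipse ((239.4442138671875, 93.22428894042969), (4.196142673492432, 244.03671264648438), 77.39178466796875) [474.1 224.4 105. ]
[607, -140, 105] [-94.9 344.4]
[607, -140, 81] [-74.5 329.2]
[556, -238, 105] [-174.7  308.9]
[-0.58293239  2.85741002 -0.7475423 ]
```

View pics/c7.png

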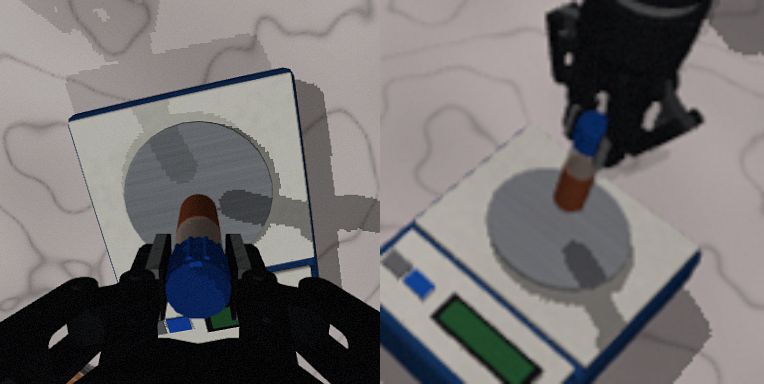

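The vial hangs upright over the pan, with the balance below. Its bottom should touch at TCP z of about 157.5, since it was gripped at 87.5 with the bottom at 5. I'll lower it gently.

>>> play_rows(grip=[-1, -1, -1, -1, -1, -1, -1, -1], xyz=[[0, 0.0015, 0.005], [0, 0.0015, 0.012], [0, 0.0015, 0.019], [0, 0.0015, 0.025], [0, 0.0015, 0.029], [0, 0.0015, 0.031], [0, 0.0015, 0.031], [0, 0.0015, 0.031]], turn=[0, 0, 0, 0, 0, 0, 0, 0])

```text
time: 8.38
tcp_pos: [550.7, 221.1, 161.3]
tcp_rot: [[-0.972, 0.235, 0.0], [0.235, 0.972, -0.0], [-0.0, 0.0, -1.0]]
wrist_force: [-0.2, 0.2, -0.8]
grip_width: 0.303
gripper_force: 34.4
```

>>> play_rows(grip=[-1, -1, -1, -1], xyz=[[0, 0, 0.0005], [0, 0, 0.001], [0, 0, 0.0015], [0, 0, 0.0015]], turn=[0, 0, 0, 0])

```text
time: 8.72
tcp_pos: [550.6, 221.1, 159.9]
tcp_rot: [[-0.972, 0.235, 0.0], [0.235, 0.972, 0.0], [-0.0, 0.0, -1.0]]
wrist_force: [-0.6, 0.3, -0.1]
grip_width: 0.302
gripper_force: 34.4
```

>>> play_rows(grip=[-1, -1, -1, -1], xyz=[[0, 0, 0.0005], [0, 0, 0.001], [0, 0, 0.0015], [0, 0, 0.0015]], turn=[0, 0, 0, 0])

```text
time: 9.05
tcp_pos: [550.5, 221.0, 158.2]
tcp_rot: [[-0.972, 0.236, -0.0], [0.236, 0.972, -0.0], [0.0, -0.0, -1.0]]
wrist_force: [1.2, 0.5, 0.2]
grip_width: 0.306
gripper_force: 34.4
```

>>> play_rows(grip=[-1, -1, -1, -1], xyz=[[0, 0, 0.0003], [0, 0, 0.0006], [0, 0, 0.001], [0, 0, 0.001]], turn=[0, 0, 0, 0])

```text
time: 9.38
tcp_pos: [550.6, 221.1, 157.4]
tcp_rot: [[-0.972, 0.236, 0.0], [0.236, 0.972, 0.0], [-0.0, 0.0, -1.0]]
wrist_force: [0.2, 0.2, -0.6]
grip_width: 0.303
gripper_force: 34.5
```

>>> play_rows(grip=[-1, -1, -1, -1], xyz=[[0, 0, 0.0003], [0, 0, 0.0006], [0, 0, 0.0006], [0, 0, 0.0006]], turn=[0, 0, 0, 0])

```text
time: 9.72
tcp_pos: [550.9, 221.0, 157.4]
tcp_rot: [[-0.972, 0.236, 0.001], [0.236, 0.972, 0.0], [-0.001, 0.001, -1.0]]
wrist_force: [-1.0, -1.1, 4.2]
grip_width: 0.299
gripper_force: 34.8
```

>>> play_rows(grip=[-1, -1, -1, -1], xyz=[[0, 0, 0.0003], [0, 0, 0.0006], [0, 0, 0.0006], [0, 0, 0.0006]], turn=[0, 0, 0, 0])

```text
time: 10.05
tcp_pos: [551.1, 221.1, 157.4]
tcp_rot: [[-0.972, 0.236, 0.001], [0.236, 0.972, 0.001], [-0.001, 0.001, -1.0]]
wrist_force: [-1.3, -1.1, 7.4]
grip_width: 0.303
gripper_force: 35.1
```

It touches (7 N). I'll ease off and open the fingers gradually.

>>> play_rows(grip=[-1, -1, -0.38, -0.34, -0.3, -0.25, -0.2, -0.1], xyz=[[0, 0, -0.0006], [0, 0, -0.0008], [0, 0, -0.0008], [0, 0, -0.0008], [0, 0, -0.0008], [0, 0, -0.0008], [0, 0, -0.0008], [0, 0, -0.0008]], turn=[0, 0, 0, 0, 0, 0, 0, 0])

```text
time: 10.72
tcp_pos: [550.4, 221.0, 156.5]
tcp_rot: [[-0.972, 0.235, -0.0], [0.235, 0.972, -0.0], [0.0, -0.0, -1.0]]
wrist_force: [0.5, 0.4, 0.2]
grip_width: 0.447
gripper_force: 0.0
```

>>> play_rows(grip=[0.1, 0.3, 0.5, 0.8, 1, 1, 1, 1], xyz=[[0, 0, 0], [0, 0, 0], [0, 0, 0], [0, 0, 0], [0, 0, 0], [0, 0, 0], [0, 0, 0], [0, 0, 0]], turn=[0, 0, 0, 0, 0, 0, 0, 0])

```text
time: 11.38
tcp_pos: [550.6, 221.0, 157.0]
tcp_rot: [[-0.972, 0.236, 0.0], [0.236, 0.972, 0.0], [-0.0, 0.0, -1.0]]
wrist_force: [0.2, -0.5, -0.6]
grip_width: 1.001
gripper_force: 0.0
```

Released. Now I back straight up and check.

>>> play_rows(grip=[1, 1, 1, 1, 1, 1, 1, 1], xyz=[[0, 0, -0.008], [0, 0, -0.02], [0, 0, -0.035], [0, 0, -0.055], [0, 0, -0.075], [0, 0, -0.095], [0, 0, -0.11], [0, 0, -0.115]], turn=[0, 0, 0, 0, 0, 0, 0, 0])

```text
time: 12.05
tcp_pos: [552.0, 221.5, 276.4]
tcp_rot: [[-0.972, 0.236, 0.006], [0.236, 0.972, 0.003], [-0.005, 0.004, -1.0]]
wrist_force: [0.4, 0.3, 0.8]
grip_width: 0.999
gripper_force: 0.0
```

```bash
python3 look.py w8; python3 - <<'E'
from h import *
c=cam("wrist");w=cv2.imread("pics/w8.png");print(proj(c,[552,220,175]),proj(c,[552,220,75]))
cs=cam("scene");a=r.capture("scene")
cv2.imwrite("pics/c8.png",np.hstack([w[:,60:440],a[:,130:512]]))
E
```

```text
12.05 [552.  221.5 276.4] [[-0.972, 0.236, 0.006], [0.236, 0.972, 0.003], [-0.005, 0.004, -1.0]] [-0.72  0.19  0.34  1.57 -0.06  1.39  0.96]
blue (228, 270, 20, 14) 178.0 ellipse ((237.78724670410156, 276.6658935546875), (12.86935806274414, 19.957908630371094), 83.2054214477539) [651.9 176.8 105. ]
blue (193, 251, 20, 55) 211.5 ellipse ((203.26248168945312, 275.5323791503906), (10.293374061584473, 52.95334243774414), 166.4542694091797) [642.  141.6 105. ]
blue (225, 223, 119, 28) 416.0 ellipse ((288.65338134765625, 235.65017700195312), (4.464109420776367, 163.50648498535156), 78.84998321533203) [618.6 238.9 105. ]
blue (239, 179, 36, 38) 947.0 ellipse ((256.2562561035156, 198.7146759033203), (34.139373779296875, 36.42815399169922), 149.92636108398438) [572.8 216.3 105. ]
[607, -140, 105] [-35.1 295.7]
[607, -140, 81] [-19.7 284.9]
[556, -238, 105] [-115.1  271.4]
[254.65709733 199.32355382] [255.06538924 171.53555897]
```

View pics/c8.png

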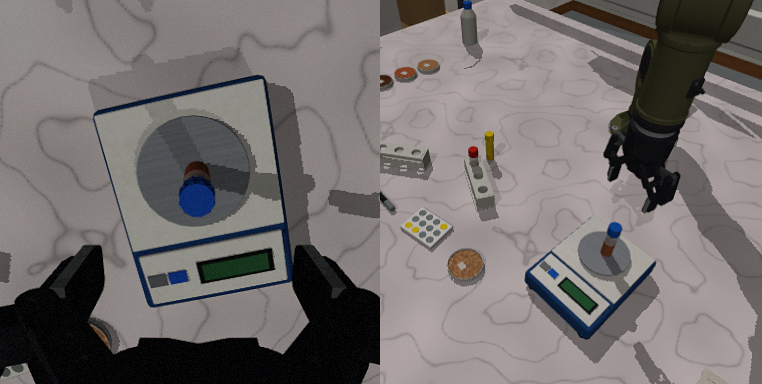

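The vial stands upright mid-pan: its cap is at (256,199) against a predicted (255,199). The stand and red vial are unmoved, and the gripper is clear.

```bash
python3 -c "
from plant import r
print(r.finish_job())"
```

```text
the job is handed in; nothing more can be done
None
```

The blue-capped vial now stands upright in the middle of the balance pan, the stand and red-capped vial are where they were, and the job is handed in at about 12 s.

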